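# Set the pour-over stand to the third click and seat the dripper

### The job

Get the pour-over coffee stand ready: pull its toothed column straight up by the wooden grip until the catch has clicked for the third time (the third tooth from the top), then ease the column down onto the catch without letting it drop, and let go. Then pick up the white dripper and set it gently into the holder ring, upright and resting fully on its flange, leaving the yellow cup standing under it and everything else untouched.

Things in the scene. Friction and masses are not known exactly. Their poses are not given: they have to be found in the camera images.
- column (a joint): lift of the stand's sliding column above its lowest position, in m: 0 as found (fully down), at most 0.095, grows upward. Column, arm and ring weigh 0.4 kg and slide almost freely. A sprung red pawl (the catch) beside the column lets it rise and clicks under each of its five teeth; after a click the column can sink 1 or 2 mm only, until it rests on the pawl, never past it
- tooth_3_under (a point): third brass-coloured tooth from the top on the column's -y side, 12 mm wide, 4 mm deep; this point is the middle of its flat underside. Teeth are 8 mm apart. It must carry the column on the pawl. The pawl's height differs from stand to stand and is not measured: the first click comes after 8 to 50 mm of lift, the others every 8 mm
- grip (a point): middle of the upright round wooden grip on top of the column: 22 mm thick, straight for 19 mm below and 20 mm above this point, cap 27 mm wide, its top 30 mm above; steel arm 26 mm below. Its -x points to the ring. The pull needed is the weight; before each click it grows by 5 to 12 N over about 5 mm of lift, and at the click falls back at once to the weight
- ring (a point): centre of the holder ring, level with its top face; the ring is 72 mm across outside, its hole 43 mm, 12 mm thick; it lies 85 mm from the grip's axis along the stand's -x, and rises with the column
- stand: pour-over stand, fixed on the worktop: dark wooden base 200 x 124 x 10 mm (origin at the centre of its underside), dark upright guide for the column 50 mm behind the centre (+x), round rubber mat 35 mm before the centre (-x), right under the ring. Its x axis points from the ring to the column
- cup: yellow cup, 91 mm across, 88 mm tall, handle to one side (112 mm over the handle); origin at the centre of its underside; it stands on the rubber mat under the ring
- dripper_center (a point): middle of the white ceramic dripper, 41.5 mm above its foot. It is 83 mm tall, round, about 0.15 kg, standing upright on the worktop. From below: spout 37 mm diameter, 38 mm long; flange 62 mm diameter, 38 to 43 mm above the foot; straight bowl 54 mm outside diameter, 43 to 83 mm above the foot (the part to grasp, wall 4 mm)
- dripper_seat (a point): point on the dripper's axis at the underside of its flange, 38 mm above its foot; it coincides with point ring when the dripper is seated. z up along the dripper's axis
- spice_jar: small spice jar with a black cap, 41 mm across, 105 mm tall, loose bystander on the worktop; origin at the centre of its underside
Mind the look-alikes: they are no part of the job. What is shaped like the part that bears dripper_center but blue is not meant.

How it is judged:
By the outcome, as a careful person would: the job done as asked, in the order asked, and still so for the second after the job is handed in, with the robot touching nothing.
It also fails if it takes over 72 s, if anything falls off the work surface, if the arm or the gripper's body presses on something with over 40 N, if the wrist force passes 120 N, or if a joint passes its speed limit or range.

### The arm

A 6-joint arm with a two-finger parallel gripper is mounted at the origin on a cart in front of the work surface, level with it; the furniture and walls round the work are solid. World frame = base frame: x ahead of the robot, y to its left, z up, the work surface at z = 0. Lengths are in m, angles in rad, forces in N, time in s.
With the tool pointing down it reaches from about 0.35 to 0.775 m from the base axis. Payload 5.5 kg.
Tool frame: the origin (TCP) lies at the very end of the fingers, on their centre line; the grasp point (between the pads) lies env.pinch_z behind it (env.pinch_z is the distance from the TCP to the grasp point, in m); z points along the fingers, y is the line along which they close (so a half turn about z gives the same grasp; the last joint's range is limited). The gripper opens to 85 mm and grips with 20 to 120 N. Pads are 22 mm wide; open, the fingers measure 114 mm over their backs; the gripper's body (76 mm by 85 mm) begins 54 mm behind the grasp point. The pads swing forward as they close: fully open they stand 13 mm farther back than shut.
Start: joints at [1.086, 0.313, 0.046, 1.304, 0, 1.431], TCP at [0.194, 0.541, 0.2] pointing down, gripper open.
Joint ranges: [-2.76, 2.76], [-0.86, 1.69], [-1.03, 1.26], [-2.2, 2.34], [-1.47, 1.5], [-3.14, 3.14]. Speed limits (rad/s): [2.57, 2.57, 3.14, 3.14, 3.14, 3.14].

### API

Orientations are given as a unit quaternion [w, x, y, z].
In Python, from workcell import env, eyes gives the robot as it stands.
- The arm moves only by the shell command python3 -m jog 'ROWS' [FORCE]. ROWS is JSON, one flat list of numbers, 7 for each row, row after row: the shift along the world's x, y, z as a fraction of full scale, then the turn, a rotation vector about the world's x, y, z as a fraction of full scale, then the opening, from -1 (shut) to 1 (fully open), so that 0 is half open. A call has 1 to 12 rows; each row is the pose to reach, as a shift and turn from the pose commanded when the call began, turning the shorter way round; what a row does not reach only later rows make up. Full scale, the value 1, is 20 cm for a shift and pi rad for a turn. A row lasts 1/12 s, in which the tool goes at most 41.7 mm and 7.16 degrees, less where a joint would pass 70% of its speed; a pose out of reach is approached as far as the arm can. A call with a number of a shift or a turn outside -1 to 1 is refused whole. A call with a gripper value outside its range is refused whole. The fingers move at their own pace and stop on an object; FORCE is the grip in N (left out, the last holds). Time passes only in rows, so rows that repeat a pose let the fingers close. It gives the time, the measured TCP pose, the force, the opening and the grip force at its end, in the units of the state.
- env.get_state(): the state, without advancing time (a new reading comes with each control period).
- eyes.read_camera(name): name is "scene" or "top" or "wrist"; returns (picture, depth): 480x640x3 uint8, red, green, blue; 480x640 float32, m along the optical axis (not along the pixel's ray), 0 where there is no reading.
- eyes.calibration(name): a dict with "fx", "fy", "cx", "cy" (pixels), "R" (3x3) and "t" (3): a world point X has camera coordinates R X + t; the wrist camera has in their place "tool_from_camera" (4x4, takes a point from camera to tool coordinates, whose origin is the TCP and whose axes are the flange's). Camera axes: x right, y down, z forward; pixel columns grow to the right and rows downward; lengths in m; the calibration is good to about 2 mm. A picture is of the moment at which its call begins: read the wrist's pose just before it. calibration takes no time and is no camera call.
- env.hand_in(): hands the job in; it is judged then, once.
The state is a dict: "clock": time; "joint_pos": joint angles; "qvel": joint speeds; "tau": joint torques, N m; "tcp_pos": TCP position; "orientation": TCP orientation; "wrist_force": force on the tool from outside, world axes, zero at the start; "ft_torque": the same for the moment, N m; "finger_gap": finger opening in m; "grip_force": force on a finger pad.
Only numpy, scipy, OpenCV 4.12 (cv2) and the standard library are available. Lean on these libraries where they do the work, as an engineer would, in place of code of your own. Each camera call takes 0.05 s, during which the arm holds its last target. There are 200 camera calls.

## Working session

There is one attempt and no reset: what is moved stays moved. The work goes in short steps, Python scripts to look and compute and a shell command to move; the robot and the scene stay as the last step left them, time stands still between calls to the robot, and variables do not carry over. Pictures are saved under pics/ and viewed, at most 10 in all, crops included, and the job is handed in when it is done.

```bash
ls; mkdir -p pics; cat > h.py <<'E'
import numpy as np, cv2, json
from workcell import env, eyes
def grab(n):
    s=env.get_state(); im,d=eyes.read_camera(n); return s,im,d
def save(n,im): cv2.imwrite('pics/'+n,im[...,::-1])
E
python3 - <<'E'
from h import *
s=env.get_state()
print({k:np.round(v,3).tolist() for k,v in s.items()}, env.pinch_z)
for n in ['scene','top']:
    s,im,d=grab(n); save(n+'0.png',im); np.savez('/tmp/'+n,im=im,d=d)
    print(n,{k:np.round(v,3).tolist() for k,v in eyes.calibration(n).items()})
print({k:np.round(v,3).tolist() for k,v in eyes.calibration('wrist').items()})
E
```

```text
pics
{'clock': 0.0, 'joint_pos': [1.086, 0.314, 0.045, 1.304, 0.0, 1.431], 'qvel': [-0.0, 0.001, -0.001, 0.004, 0.001, -0.001], 'tau': [0.002, -48.061, 29.854, 0.019, 0.0, -0.0], 'tcp_pos': [0.194, 0.541, 0.2], 'orientation': [-0.0, 0.172, 0.985, -0.001], 'wrist_force': [-0.039, -0.174, 0.694], 'ft_torque': [-0.027, 0.023, -0.018], 'grip_force': 0.0, 'finger_gap': 0.085} 0.0187
scene {'fx': 469.996, 'fy': 469.996, 'cx': 316.842, 'cy': 235.976, 'R': [[0.556, -0.831, 0.009], [-0.535, -0.366, -0.762], [0.636, 0.419, -0.648]], 't': [-0.283, 0.418, 0.647]}
top {'fx': 434.834, 'fy': 434.834, 'cx': 318.8, 'cy': 240.446, 'R': [[-0.009, -1.0, 0.013], [-0.992, 0.007, -0.128], [0.128, -0.014, -0.992]], 't': [0.028, 0.553, 1.069]}
{'fx': 356.738, 'fy': 356.738, 'cx': 322.065, 'cy': 240.631, 'tool_from_camera': [[0.0, -0.954, -0.299, 0.076], [1.0, 0.0, 0.001, 0.0], [-0.001, -0.299, 0.954, -0.171], [0.0, 0.0, 0.0, 1.0]]}
```

View pics/scene0.png

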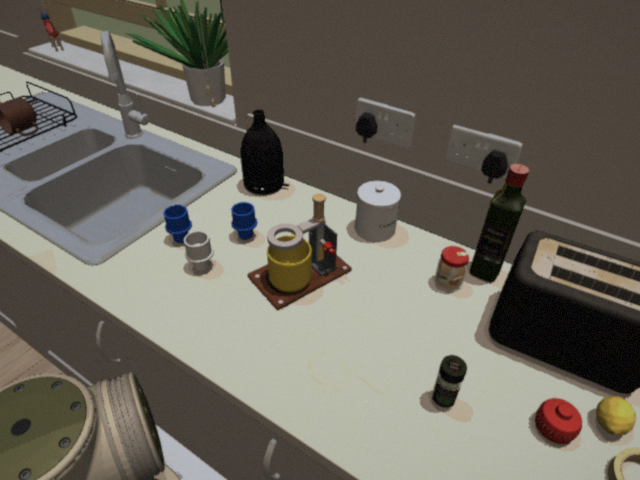

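View pics/top0.png

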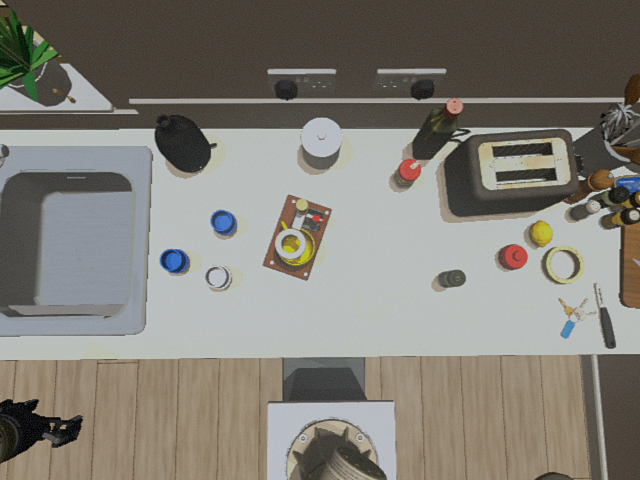

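Scene view: the white dripper is at (198,253), with blue look-alikes at (177,224) and (243,221). The stand's grip is at (319,205), its ring at (288,238), and the cup is below the ring. Top view: white dripper (218,277), blues (223,222) and (174,261), grip (302,205), ring (292,244), spice jar (453,279). The only other white object is the canister at (321,143), which has a lid and isn't a dripper. I choose (218,277).

```bash
cat >> h.py <<'E'
def cloud(d,c,T=None):
    v,u=np.mgrid[:480,:640]
    P=np.stack([(u-c['cx'])/c['fx']*d,(v-c['cy'])/c['fy']*d,d],-1)
    if T is None: W=(P-c['t'])@np.asarray(c['R'])
    else: W=P@T[:3,:3].T+T[:3,3]
    W[d<=0]=np.nan; return W
def circ(x,y):
    A=np.c_[x,y,np.ones(len(x))]; s=np.linalg.lstsq(A,x*x+y*y,rcond=None)[0]
    return s[0]/2,s[1]/2,np.sqrt(s[2]+s[0]**2/4+s[1]**2/4)
def enc(x,y):
    c,r=cv2.minEnclosingCircle(np.c_[x,y].astype(np.float32)); return np.round([*c,r],4)
E
python3 - <<'E'
from h import *
for n,boxes in {'top':{'drip':(200,260,237,296),'grip':(292,196,312,215),'ring':(270,222,316,266)},'scene':{'drip':(180,228,216,278),'grip':(308,192,330,235),'ring':(262,220,312,250)}}.items():
    z=np.load(f'/tmp/{n}.npz'); W=cloud(z['d'],eyes.calibration(n)); im=z['im']
    for k,(a,b,c,e) in boxes.items():
        w=W[b:e,a:c].reshape(-1,3); w=w[~np.isnan(w[:,2])]
        print(n,k,'zmax',np.round(np.percentile(w[:,2],[50,90,98,100]),3))
        zt={'drip':.078,'grip':None,'ring':None}[k]
        if k=='drip': m=(w[:,2]>.070)
        elif k=='grip': m=w[:,2]>np.percentile(w[:,2],99.5)-.012
        else: m=(w[:,2]>.088)&(w[:,2]<.14)
        print('  enc',enc(w[m,0],w[m,1]),'n',m.sum(),'med',np.round(np.median(w[m],0),4), 'min',w[m].min(0).round(3),'max',w[m].max(0).round(3))
z=np.load('/tmp/top.npz'); im=z['im'].astype(int)
# base outline
W=cloud(z['d'],eyes.calibration('top'))
m=((im.sum(2)<300)&(im[...,0]>im[...,2]+15)).astype(np.uint8); m[:190]=0;m[285:]=0;m[:,:255]=0;m[:,340:]=0
pts=W[(m>0)&(W[...,2]<.02)][:,:2]
print(cv2.minAreaRect(pts.astype(np.float32)))
save('crop0.png',np.hstack([cv2.resize(np.load('/tmp/scene.npz')['im'][170:310,160:360],None,fx=4,fy=4)]))
E
```

```text
top drip zmax [0.002 0.074 0.084 0.087]
  enc [0.4628 0.276  0.0272] n 154 med [0.4628 0.2768 0.0813] min [0.436 0.249 0.07 ] max [0.489 0.301 0.087]
top grip zmax [0.107 0.188 0.19  0.192]
  enc [0.6139 0.064  0.0133] n 114 med [0.614  0.0646 0.1874] min [0.601 0.051 0.183] max [0.627 0.076 0.192]
top ring zmax [0.022 0.132 0.134 0.137]
  enc [0.5389 0.0847 0.0537] n 718 med [0.5368 0.0827 0.1308] min [0.486 0.036 0.088] max [0.587 0.127 0.137]
scene drip zmax [0.018 0.079 0.084 0.087]
  enc [0.4619 0.2803 0.0288] n 320 med [0.4611 0.2782 0.0795] min [0.434 0.252 0.07 ] max [0.489 0.307 0.087]
scene grip zmax [0.114 0.185 0.19  0.191]
  enc [0.6142 0.069  0.0143] n 119 med [0.61   0.0658 0.1883] min [0.601 0.056 0.178] max [0.628 0.081 0.191]
scene ring zmax [0.122 0.134 0.135 0.136]
  enc [0.5528 0.0958 0.0552] n 933 med [0.5478 0.0879 0.1315] min [0.498 0.049 0.088] max [0.607 0.132 0.136]
((0.5668357014656067, 0.0799388736486435), (0.1214224249124527, 0.19734571874141693), 70.40219116210938)
```

View pics/crop0.png

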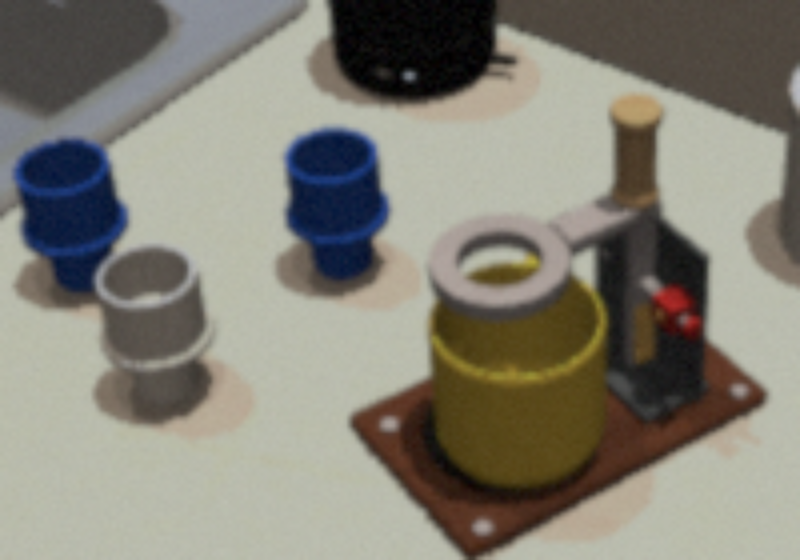

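The crop confirms it: the white dripper with spout, flange and bowl stands at crop (152,330), and the stand and grip are clear. The tool's y axis already lines up with the stand's y axis (yaw about 70°), so no turn is needed. Approaching above the grip.

```bash
python3 -m jog '[0.5,-0.5,0.3,0,0,0,1, 1,-1,0.3,0,0,0,1, 1,-1,0.3,0,0,0,1, 1,-1,0.3,0,0,0,1, 1,-1,0.3,0,0,0,1, 1,-1,0.3,0,0,0,1, 1,-1,0.3,0,0,0,1, 1,-1,0.3,0,0,0,1]'
python3 -m jog '[1,-1,0,0,0,0,1, 1,-1,0,0,0,0,1, 1,-1,0,0,0,0,1, 1,-1,0,0,0,0,1, 1,-1,0,0,0,0,1, 1,-1,0,0,0,0,1, 1,-1,0,0,0,0,1, 1,-1,0,0,0,0,1]'
python3 -m jog '[0.1,-0.385,0,0,0,0,1, 0.1,-0.385,0,0,0,0,1, 0.1,-0.385,0,0,0,0,1, 0.1,-0.385,0,0,0,0,1]'
python3 - <<'E'
from h import *
from scipy.spatial.transform import Rotation as R
s,im,d=grab('wrist'); c=eyes.calibration('wrist'); save('w1.png',im)
T=np.eye(4); q=s['orientation']; T[:3,:3]=R.from_quat([*q[1:],q[0]]).as_matrix(); T[:3,3]=s['tcp_pos']
W=cloud(d,c,T@np.array(c['tool_from_camera']))
print(T.round(3))
w=W.reshape(-1,3); w=w[np.abs(w[:,:2]-[.614,.064]).max(1)<.05]
m=w[:,2]>.178; m&=w[:,2]<.2
print('grip',enc(w[m,0],w[m,1]),np.median(w[m],0),np.percentile(w[m,2],[50,95,100]))
w=W.reshape(-1,3); m=(np.hypot(w[:,0]-.534,w[:,1]-.0925)<.05)&(w[:,2]>.12)&(w[:,2]<.15); print('ring',enc(w[m,0],w[m,1]),np.median(w[m],0))
E
```

```text
clock: 0.77
tcp_pos: [0.3993, 0.337, 0.2612]
orientation: [0.002, 0.175, 0.985, -0.0]
wrist_force: [-0.1, 0.8, -0.2]
finger_gap: 0.0854
grip_force: 0.0
clock: 1.43
tcp_pos: [0.598, 0.1367, 0.2583]
orientation: [-0.0, 0.174, 0.985, -0.001]
wrist_force: [-0.7, 0.5, -1.1]
finger_gap: 0.0852
grip_force: 0.0
clock: 1.77
tcp_pos: [0.6143, 0.0629, 0.2595]
orientation: [-0.001, 0.173, 0.985, 0.0]
wrist_force: [-0.1, -0.6, -0.4]
finger_gap: 0.0854
grip_force: 0.0
[[-0.94   0.341 -0.002  0.614]
 [ 0.341  0.94   0.     0.063]
 [ 0.002 -0.    -1.     0.259]
 [ 0.     0.     0.     1.   ]]
grip [0.6155 0.0674 0.0136] [0.61464592 0.06773334 0.18576741] [0.18576741 0.18694731 0.18777334]
ring [0.542  0.0924 0.0431] [0.53727984 0.09245239 0.1296728 ]
```

View pics/w1.png

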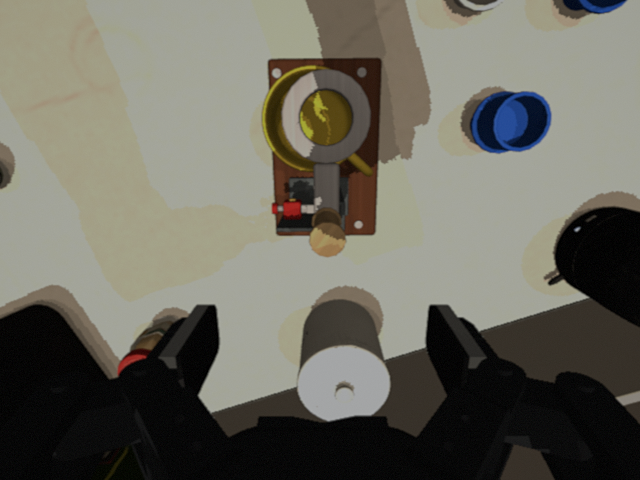

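The wrist view shows the grip cap at (327,238), centred between the fingers. The cup (handle toward (362,163)) and ring (326,117) are clear. Descending and closing.

```bash
python3 -m jog '[0,0.005,-0.2,0,0,0,1, 0,0.005,-0.35,0,0,0,1, 0,0.005,-0.45,0,0,0,1, 0,0.005,-0.55,0,0,0,1, 0,0.005,-0.6,0,0,0,1, 0,0.005,-0.6,0,0,0,1, 0,0.005,-0.6,0,0,0,1]'
python3 -m jog '[0,0,0,0,0,0,0, 0,0,0,0,0,0,-0.2, 0,0,0,0,0,0,-0.4, 0,0,0,0,0,0,-0.5, 0,0,0,0,0,0,-1, 0,0,0,0,0,0,-1, 0,0,0,0,0,0,-1, 0,0,0,0,0,0,-1, 0,0,0,0,0,0,-1, 0,0,0,0,0,0,-1, 0,0,0,0,0,0,-1, 0,0,0,0,0,0,-1]' 60
```

```text
clock: 2.4
tcp_pos: [0.614, 0.0663, 0.1407]
orientation: [-0.0, 0.171, 0.985, 0.0]
wrist_force: [0.7, -0.4, 0.1]
finger_gap: 0.0853
grip_force: 0.0
clock: 3.4
tcp_pos: [0.6154, 0.0664, 0.1416]
orientation: [0.001, 0.171, 0.985, 0.001]
wrist_force: [0.3, 5.7, 5.0]
finger_gap: 0.0239
grip_force: 58.6
```

```bash
cat > f.sh <<'E'
grep -E 'tcp_pos|wrist_force' | tr '\n' ' '; echo
E
python3 -m jog '[0,0.005,0,0,0,0,-1, 0,0.005,0.01,0,0,0,-1, 0,0.005,0.01,0,0,0,-1, 0,0.005,0.01,0,0,0,-1]' | sh f.sh
python3 -m jog '[0,0,0.01,0,0,0,-1, 0,0,0.01,0,0,0,-1]' | sh f.sh
python3 -m jog '[0,0,0.01,0,0,0,-1, 0,0,0.01,0,0,0,-1]' | sh f.sh
python3 -m jog '[0,0,0.005,0,0,0,-1, 0,0,0.005,0,0,0,-1]' | sh f.sh
python3 -m jog '[0,0,0.005,0,0,0,-1, 0,0,0.005,0,0,0,-1]' | sh f.sh
python3 -m jog '[0,0,0.005,0,0,0,-1, 0,0,0.005,0,0,0,-1]' | sh f.sh
python3 -m jog '[0,0,0.005,0,0,0,-1, 0,0,0.005,0,0,0,-1]' | sh f.sh
python3 -m jog '[0,0,0.005,0,0,0,-1, 0,0,0.005,0,0,0,-1]' | sh f.sh
python3 -m jog '[0,0,0.005,0,0,0,-1, 0,0,0.005,0,0,0,-1]' | sh f.sh
python3 -m jog '[0,0,0.005,0,0,0,-1, 0,0,0.005,0,0,0,-1]' | sh f.sh
python3 -m jog '[0,0,0.005,0,0,0,-1, 0,0,0.005,0,0,0,-1]' | sh f.sh
python3 -m jog '[0,0,0.005,0,0,0,-1, 0,0,0.005,0,0,0,-1]' | sh f.sh
python3 -m jog '[0,0,0.005,0,0,0,-1, 0,0,0.005,0,0,0,-1]' | sh f.sh
```

```text
tcp_pos: [0.6152, 0.0664, 0.142] wrist_force: [4.6, 3.7, -3.0] 
tcp_pos: [0.6153, 0.0664, 0.144] wrist_force: [4.7, 2.8, -3.5] 
tcp_pos: [0.6153, 0.0664, 0.1459] wrist_force: [4.9, 2.8, -3.6] 
tcp_pos: [0.6152, 0.0664, 0.1468] wrist_force: [6.0, 3.4, -3.1] 
tcp_pos: [0.6152, 0.0664, 0.1478] wrist_force: [5.3, 2.4, -3.9] 
tcp_pos: [0.6152, 0.0664, 0.1487] wrist_force: [5.5, 4.3, -2.4] 
tcp_pos: [0.6152, 0.0664, 0.1497] wrist_force: [4.4, 3.7, -3.8] 
tcp_pos: [0.6152, 0.0664, 0.1507] wrist_force: [4.9, 3.8, -3.5] 
tcp_pos: [0.6152, 0.0664, 0.1517] wrist_force: [4.3, 3.0, -3.4] 
tcp_pos: [0.6152, 0.0664, 0.1527] wrist_force: [4.9, 1.7, -2.9] 
tcp_pos: [0.6152, 0.0664, 0.1537] wrist_force: [5.1, 3.2, -3.9] 
tcp_pos: [0.6152, 0.0664, 0.1547] wrist_force: [4.6, 3.5, -4.0] 
tcp_pos: [0.6152, 0.0664, 0.1557] wrist_force: [4.1, 3.8, -3.9]
```

```bash
python3 -m jog '[0,0,0.005,0,0,0,-1, 0,0,0.005,0,0,0,-1]' | sh f.sh
python3 -m jog '[0,0,0.005,0,0,0,-1, 0,0,0.005,0,0,0,-1]' | sh f.sh
python3 -m jog '[0,0,0.005,0,0,0,-1, 0,0,0.005,0,0,0,-1]' | sh f.sh
python3 -m jog '[0,0,0.005,0,0,0,-1, 0,0,0.005,0,0,0,-1]' | sh f.sh
python3 -m jog '[0,0,0.005,0,0,0,-1, 0,0,0.005,0,0,0,-1]' | sh f.sh
python3 -m jog '[0,0,0.005,0,0,0,-1, 0,0,0.005,0,0,0,-1]' | sh f.sh
python3 -m jog '[0,0,0.005,0,0,0,-1, 0,0,0.005,0,0,0,-1]' | sh f.sh
python3 -m jog '[0,0,0.005,0,0,0,-1, 0,0,0.005,0,0,0,-1]' | sh f.sh
python3 -m jog '[0,0,0.005,0,0,0,-1, 0,0,0.005,0,0,0,-1]' | sh f.sh
python3 -m jog '[0,0,0.005,0,0,0,-1, 0,0,0.005,0,0,0,-1]' | sh f.sh
python3 -m jog '[0,0,0.005,0,0,0,-1, 0,0,0.005,0,0,0,-1]' | sh f.sh
python3 -m jog '[0,0,0.005,0,0,0,-1, 0,0,0.005,0,0,0,-1]' | sh f.sh
python3 -m jog '[0,0,0.005,0,0,0,-1, 0,0,0.005,0,0,0,-1]' | sh f.sh
```

```text
tcp_pos: [0.6152, 0.0664, 0.1567] wrist_force: [5.2, 3.9, -3.3] 
tcp_pos: [0.6152, 0.0664, 0.1577] wrist_force: [4.9, 2.5, -3.8] 
tcp_pos: [0.6152, 0.0664, 0.1587] wrist_force: [5.3, 3.3, -3.2] 
tcp_pos: [0.6152, 0.0664, 0.1597] wrist_force: [5.2, 3.3, -3.2] 
tcp_pos: [0.6152, 0.0664, 0.1607] wrist_force: [5.8, 3.6, -4.4] 
tcp_pos: [0.6152, 0.0664, 0.1613] wrist_force: [5.8, 3.4, -5.4] 
tcp_pos: [0.6151, 0.0664, 0.1616] wrist_force: [7.0, 3.6, -8.3] 
tcp_pos: [0.6151, 0.0664, 0.162] wrist_force: [8.1, 3.3, -11.1] 
tcp_pos: [0.6151, 0.0665, 0.1625] wrist_force: [8.3, 2.4, -14.1] 
tcp_pos: [0.6151, 0.0664, 0.1634] wrist_force: [9.5, 3.1, -13.1] 
tcp_pos: [0.6151, 0.0664, 0.1643] wrist_force: [9.6, 3.2, -13.7] 
tcp_pos: [0.6151, 0.0664, 0.1651] wrist_force: [9.4, 3.5, -15.1] 
tcp_pos: [0.6151, 0.0665, 0.1662] wrist_force: [8.3, 3.2, -13.5]
```

```bash
python3 - <<'E'
from h import *
s,im,d=grab('scene'); W=cloud(d,eyes.calibration('scene')); save('s2.png',cv2.resize(im[150:310,220:420],None,fx=4,fy=4))
for nm,X in (('now',W),('before',cloud(np.load('/tmp/scene.npz')['d'],eyes.calibration('scene')))):
    w=X.reshape(-1,3); r=np.hypot(w[:,0]-.534,w[:,1]-.092); m=(r<.036)&(r>.022)&(w[:,2]>.12)&(w[:,2]<.18)
    print(nm,m.sum(),np.percentile(w[m,2],[25,50,75,90]).round(4))
print(s['grip_force'],s['finger_gap'],s['wrist_force'],s['clock'])
E
```

```text
now 522 [0.1534 0.1565 0.1576 0.1583]
before 519 [0.129  0.1321 0.1333 0.1342]
60.00432118213212 0.023763443393784462 [  8.27112272   3.24553746 -13.49651986] 7.9
```

View pics/s2.png

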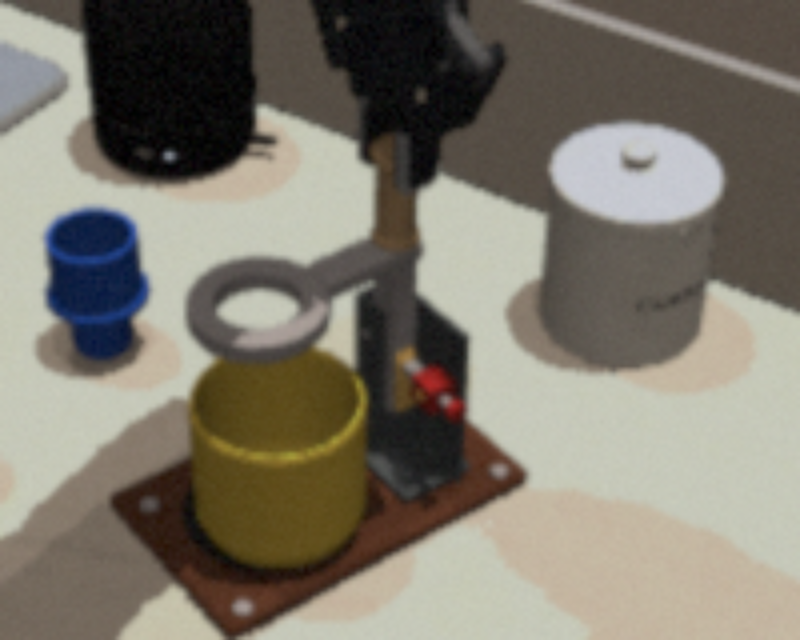

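```bash
python3 - <<'E'
from h import *
c=eyes.calibration('scene')
def pr(p):
    q=np.array(c['R'])@p+c['t']; return (np.array([c['fx']*q[0]/q[2]+c['cx']-220,c['fy']*q[1]/q[2]+c['cy']-150])*4).round()
y=np.array([.341,.94,0])
for z in (.132+.0245,.166,.185,.2115): print(z,pr(np.array([.615,.0664,z])),pr(np.array([.615,.0664,z])-y*.012),pr(np.array([.615,.0664,z])+y*.012))
s,im,d=grab('scene'); W=cloud(d,c)
# profile along the grip, crop x 400..425
for v in range(183,214,2): print(v,(v-150)*4,[W[v,u].round(3).tolist()+im[v,u].tolist() for u in (318,323,326)])
E
```

```text
0.1565 [396. 237.] [410. 249.] [383. 226.]
0.166 [397. 222.] [411. 234.] [383. 211.]
0.185 [397. 192.] [411. 203.] [383. 181.]
0.2115 [398. 148.] [412. 160.] [383. 137.]
183 132 [[0.599, 0.06, 0.233, 43, 37, 30], [0.603, 0.051, 0.234, 16, 15, 15], [0.59, 0.036, 0.247, 19, 20, 20]]
185 140 [[0.602, 0.061, 0.226, 59, 49, 40], [0.6, 0.049, 0.231, 17, 17, 18], [0.608, 0.047, 0.228, 18, 17, 18]]
187 148 [[0.6, 0.06, 0.222, 57, 50, 40], [0.602, 0.049, 0.226, 16, 21, 18], [0.605, 0.045, 0.226, 13, 19, 15]]
189 156 [[0.599, 0.059, 0.219, 56, 49, 38], [0.6, 0.048, 0.222, 16, 14, 15], [0.606, 0.046, 0.22, 20, 20, 22]]
191 164 [[0.601, 0.06, 0.213, 62, 50, 40], [0.602, 0.049, 0.216, 16, 14, 18], [0.607, 0.046, 0.215, 7, 5, 7]]
193 172 [[0.6, 0.06, 0.208, 54, 48, 38], [0.597, 0.047, 0.215, 18, 16, 14], [0.608, 0.046, 0.209, 22, 22, 21]]
195 180 [[0.6, 0.06, 0.204, 62, 53, 43], [0.602, 0.049, 0.207, 13, 17, 10], [0.616, 0.051, 0.198, 49, 49, 45]]
197 188 [[0.604, 0.063, 0.195, 78, 62, 47], [0.607, 0.053, 0.198, 60, 57, 51], [0.846, 0.195, -0.001, 169, 170, 157]]
199 196 [[0.605, 0.063, 0.19, 82, 
[... 192 characters left out ...]
 183]]
203 212 [[0.606, 0.064, 0.179, 80, 65, 48], [0.615, 0.057, 0.176, 87, 78, 63], [0.82, 0.178, 0.002, 197, 200, 184]]
205 220 [[0.606, 0.064, 0.174, 83, 66, 46], [0.617, 0.058, 0.17, 85, 76, 65], [0.809, 0.171, 0.005, 199, 201, 187]]
207 228 [[0.605, 0.062, 0.17, 83, 64, 47], [0.617, 0.058, 0.165, 81, 66, 46], [0.807, 0.17, -0.0, 197, 198, 184]]
209 236 [[0.605, 0.063, 0.165, 86, 67, 49], [0.614, 0.056, 0.162, 92, 74, 53], [0.796, 0.163, 0.003, 194, 196, 181]]
211 244 [[0.605, 0.063, 0.16, 92, 70, 51], [0.617, 0.058, 0.155, 71, 61, 46], [0.79, 0.159, 0.002, 178, 179, 165]]
213 252 [[0.605, 0.063, 0.155, 79, 72, 66], [0.617, 0.058, 0.15, 65, 61, 58], [0.784, 0.155, 0.001, 182, 184, 170]]
```

The ring rose 24.3 mm against 24.6 mm for the TCP, so there's no slip. The grey pads show at crop (404,190–225) on the grip, and the force is near its first peak. Continuing.

```bash
python3 -m jog '[0,0,0.005,0,0,0,-1, 0,0,0.005,0,0,0,-1]' 80 | sh f.sh
python3 -m jog '[0,0,0.005,0,0,0,-1, 0,0,0.005,0,0,0,-1]' | sh f.sh
python3 -m jog '[0,0,0.005,0,0,0,-1, 0,0,0.005,0,0,0,-1]' | sh f.sh
python3 -m jog '[0,0,0.005,0,0,0,-1, 0,0,0.005,0,0,0,-1]' | sh f.sh
python3 -m jog '[0,0,0.005,0,0,0,-1, 0,0,0.005,0,0,0,-1]' | sh f.sh
python3 -m jog '[0,0,0.005,0,0,0,-1, 0,0,0.005,0,0,0,-1]' | sh f.sh
python3 -m jog '[0,0,0.005,0,0,0,-1, 0,0,0.005,0,0,0,-1]' | sh f.sh
python3 -m jog '[0,0,0.005,0,0,0,-1, 0,0,0.005,0,0,0,-1]' | sh f.sh
python3 -m jog '[0,0,0.005,0,0,0,-1, 0,0,0.005,0,0,0,-1]' | sh f.sh
python3 -m jog '[0,0,0.005,0,0,0,-1, 0,0,0.005,0,0,0,-1]' | sh f.sh
```

```text
tcp_pos: [0.6152, 0.0664, 0.1689] wrist_force: [6.1, 3.6, -4.2] 
tcp_pos: [0.6152, 0.0664, 0.1697] wrist_force: [7.4, 3.2, -8.4] 
tcp_pos: [0.6151, 0.0665, 0.17] wrist_force: [7.6, 3.0, -11.4] 
tcp_pos: [0.6151, 0.0664, 0.1705] wrist_force: [8.4, 3.9, -12.7] 
tcp_pos: [0.6151, 0.0665, 0.1713] wrist_force: [9.0, 3.2, -13.8] 
tcp_pos: [0.615, 0.0665, 0.1721] wrist_force: [8.1, 3.9, -15.0] 
tcp_pos: [0.6151, 0.0665, 0.1731] wrist_force: [9.1, 2.8, -15.2] 
tcp_pos: [0.6151, 0.0664, 0.1741] wrist_force: [9.2, 3.8, -13.4] 
tcp_pos: [0.6151, 0.0664, 0.1765] wrist_force: [5.6, 3.7, -4.5] 
tcp_pos: [0.6152, 0.0664, 0.1777] wrist_force: [7.3, 3.7, -8.6]
```

Clicks 1 and 2 are in (at about 0.168 and 0.176). The third is due at about 0.184.

```bash
python3 -m jog '[0,0,0.005,0,0,0,-1, 0,0,0.005,0,0,0,-1]' | sh f.sh
python3 -m jog '[0,0,0.005,0,0,0,-1, 0,0,0.005,0,0,0,-1]' | sh f.sh
python3 -m jog '[0,0,0.005,0,0,0,-1, 0,0,0.005,0,0,0,-1]' | sh f.sh
python3 -m jog '[0,0,0.005,0,0,0,-1, 0,0,0.005,0,0,0,-1]' | sh f.sh
python3 -m jog '[0,0,0.005,0,0,0,-1, 0,0,0.005,0,0,0,-1]' | sh f.sh
python3 -m jog '[0,0,0.005,0,0,0,-1, 0,0,0.005,0,0,0,-1]' | sh f.sh
python3 -m jog '[0,0,0.005,0,0,0,-1, 0,0,0.005,0,0,0,-1]' | sh f.sh
```

```text
tcp_pos: [0.6151, 0.0664, 0.1779] wrist_force: [8.5, 4.0, -10.6] 
tcp_pos: [0.615, 0.0664, 0.1785] wrist_force: [8.1, 3.9, -12.9] 
tcp_pos: [0.615, 0.0665, 0.1793] wrist_force: [8.6, 3.4, -13.4] 
tcp_pos: [0.615, 0.0664, 0.1801] wrist_force: [9.3, 3.2, -14.2] 
tcp_pos: [0.615, 0.0665, 0.181] wrist_force: [8.9, 3.9, -14.8] 
tcp_pos: [0.615, 0.0664, 0.182] wrist_force: [8.2, 2.9, -14.1] 
tcp_pos: [0.6151, 0.0664, 0.1844] wrist_force: [5.3, 3.0, -4.2]
```

Third click at 0.1844. Easing down now.

```bash
python3 -m jog '[0,0,-0.0025,0,0,0,-1, 0,0,-0.0025,0,0,0,-1]' | sh f.sh
python3 -m jog '[0,0,-0.0025,0,0,0,-1, 0,0,-0.0025,0,0,0,-1]' | sh f.sh
python3 -m jog '[0,0,-0.0025,0,0,0,-1, 0,0,-0.0025,0,0,0,-1]' | sh f.sh
python3 -m jog '[0,0,-0.0025,0,0,0,-1, 0,0,-0.0025,0,0,0,-1]' | sh f.sh
python3 -m jog '[0,0,-0.0025,0,0,0,-1, 0,0,-0.0025,0,0,0,-1]' | sh f.sh
python3 -m jog '[0,0,-0.0025,0,0,0,-1, 0,0,-0.0025,0,0,0,-1]' | sh f.sh
```

```text
tcp_pos: [0.6152, 0.0664, 0.1847] wrist_force: [5.1, 2.8, -4.2] 
tcp_pos: [0.6152, 0.0664, 0.1844] wrist_force: [4.8, 2.3, -4.5] 
tcp_pos: [0.6152, 0.0664, 0.184] wrist_force: [5.2, 2.8, -3.7] 
tcp_pos: [0.6152, 0.0664, 0.1835] wrist_force: [4.3, 3.0, -4.2] 
tcp_pos: [0.6152, 0.0664, 0.1831] wrist_force: [5.4, 4.0, -3.1] 
tcp_pos: [0.6152, 0.0664, 0.1831] wrist_force: [3.6, 3.4, -2.2]
```

```bash
python3 -m jog '[0,0,-0.0025,0,0,0,-1, 0,0,-0.0025,0,0,0,-1]' | sh f.sh
python3 -m jog '[0,0,-0.0025,0,0,0,-1, 0,0,-0.0025,0,0,0,-1]' | sh f.sh
python3 -m jog '[0,0,-0.0025,0,0,0,-1, 0,0,-0.0025,0,0,0,-1]' | sh f.sh
```

```text
tcp_pos: [0.6152, 0.0664, 0.183] wrist_force: [4.7, 3.2, -0.5] 
tcp_pos: [0.6153, 0.0664, 0.1829] wrist_force: [4.4, 3.1, 2.4] 
tcp_pos: [0.6153, 0.0664, 0.1828] wrist_force: [3.3, 3.7, 3.9]
```

It's resting on the pawl. Letting go, then rising clear and looking.

```bash
python3 -m jog '[0,0,0,0,0,0,-0.3, 0,0,0,0,0,0,-0.2, 0,0,0,0,0,0,0, 0,0,0,0,0,0,0.5, 0,0,0,0,0,0,1, 0,0,0,0,0,0,1, 0,0,0,0,0,0,1, 0,0,0,0,0,0,1]'
python3 -m jog '[0,0,0.1,0,0,0,1, 0,0,0.3,0,0,0,1, 0,0,0.5,0,0,0,1, 0,0,0.6,0,0,0,1, 0,0,0.6,0,0,0,1]' | sh f.sh
python3 - <<'E'
from h import *
s,im,d=grab('scene'); W=cloud(d,eyes.calibration('scene'))
w=W.reshape(-1,3); r=np.hypot(w[:,0]-.534,w[:,1]-.092); m=(r<.036)&(r>.022)&(w[:,2]>.13)&(w[:,2]<.2)
print(np.percentile(w[m,2],[25,50,75,90]).round(4),s['clock'])
s,im,d=grab('top'); save('t3.png',im); W=cloud(d,eyes.calibration('top')); w=W.reshape(-1,3)
np.savez('/tmp/t3',im=im,d=d)
r=np.hypot(w[:,0]-.534,w[:,1]-.092); m=(r<.05)&(w[:,2]>.16)&(w[:,2]<.2)
print('top ring',np.percentile(w[m,2],[25,50,75,90]).round(4))
save('s3.png',cv2.resize(eyes.read_camera('scene')[0][150:310,220:420],None,fx=4,fy=4))
E
```

```text
clock: 13.0
tcp_pos: [0.6143, 0.0661, 0.1819]
orientation: [-0.0, 0.172, 0.985, -0.0]
wrist_force: [0.2, 0.4, -0.8]
finger_gap: 0.0857
grip_force: 0.0
tcp_pos: [0.6164, 0.0662, 0.3082] wrist_force: [-0.6, -1.1, 1.0] 
[0.17   0.1733 0.1743 0.1752] 13.4167Traceback (most recent call last):
  File "<stdin>", line 8, in <module>
    return _quantile_unchecked(
        a, q, axis, out, overwrite_input, method, keepdims, weights)
    return _ureduce(a,
                    func=_quantile_ureduce_func,
    ...<5 lines>...
                    overwrite_input=overwrite_input,
                    method=method)
    r = func(a, **kwargs)
    result = _quantile(arr,
                       quantiles=q,
    ...<2 lines>...
                       out=out,
                       weights=wgt)
    slices_having_nans = np.isnan(arr[-1, ...])
                                  ~~~^^^^^^^^^
IndexError: index -1 is out of bounds for axis 0 with size 0
```

The ring has risen 41.2 mm (0.1321 to 0.1733), matching the TCP, so the column holds on the third tooth. Now over to the dripper.

```bash
python3 -m jog '[-0.765,1,0,0,0,0,1, -0.765,1,0,0,0,0,1, -0.765,1,0,0,0,0,1, -0.765,1,-0.1,0,0,0,1, -0.765,1,-0.3,0,0,0,1, -0.765,1,-0.3,0,0,0,1, -0.765,1,-0.3,0,0,0,1, -0.765,1,-0.3,0,0,0,1]' | sh f.sh
python3 -m jog '[0,0.055,0,0,0,0,1, 0,0.055,0,0,0,0,1, 0,0.055,0,0,0,0,1]'
cat >> h.py <<'E'
def wrist():
    from scipy.spatial.transform import Rotation as R
    s,im,d=grab('wrist'); c=eyes.calibration('wrist')
    T=np.eye(4); q=s['orientation']; T[:3,:3]=R.from_quat([*q[1:],q[0]]).as_matrix(); T[:3,3]=s['tcp_pos']
    return s,im,cloud(d,c,T@np.array(c['tool_from_camera'])),T
E
python3 - <<'E'
from h import *
s,im,W,T=wrist(); save('w3.png',im)
w=W.reshape(-1,3); m=(np.hypot(w[:,0]-.463,w[:,1]-.278)<.04)&(w[:,2]>.076)&(w[:,2]<.09)
print('drip',enc(w[m,0],w[m,1]),circ(w[m,0],w[m,1]),np.percentile(w[m,2],[5,50,95]),T[:3,3])
s,im,d=grab('top'); W=cloud(d,eyes.calibration('top')); w=W.reshape(-1,3)
z=np.load('/tmp/top.npz'); W0=cloud(z['d'],eyes.calibration('top'))
for b in ((160,248,190,275),(210,208,238,238)):
    w=W0[b[1]:b[3],b[0]:b[2]].reshape(-1,3); w=w[w[:,2]>.07]; print('blue',enc(w[:,0],w[:,1]))
s,im,d=grab('scene'); w=cloud(d,eyes.calibration('scene')).reshape(-1,3)
for nm,X in (('scene',w),('top',W.reshape(-1,3))):
    r=np.hypot(X[:,0]-.534,X[:,1]-.092); m=(r<.05)&(X[:,2]>.168)&(X[:,2]<.2)
    if m.any(): print(nm,'ring',m.sum(),np.percentile(X[m,2],[25,50,75,95]).round(4),enc(X[m&(r<.04),0],X[m&(r<.04),1]))
save('s3.png',cv2.resize(im[150:310,220:420],None,fx=4,fy=4))
E
```

```text
tcp_pos: [0.4563, 0.2677, 0.2376] wrist_force: [0.1, -0.7, 0.2] 
clock: 14.43
tcp_pos: [0.4623, 0.2772, 0.242]
orientation: [0.0, 0.172, 0.985, 0.0]
wrist_force: [0.2, -0.4, 0.4]
finger_gap: 0.0852
grip_force: 0.0
drip [0.4635 0.2795 0.027 ] (np.float64(0.46299263162187726), np.float64(0.27958011165284397), np.float64(0.024673599525539262)) [0.07751803 0.08057733 0.08190733] [0.46233577 0.27715169 0.2419863 ]
blue [0.5035 0.3835 0.0271]
blue [0.5985 0.2639 0.0271]
scene ring 599 [0.1724 0.1736 0.1745 0.1756] [0.5364 0.0943 0.039 ]
top ring 587 [0.1716 0.1728 0.1739 0.176 ] [0.5362 0.0919 0.0379]
```

View pics/w3.png

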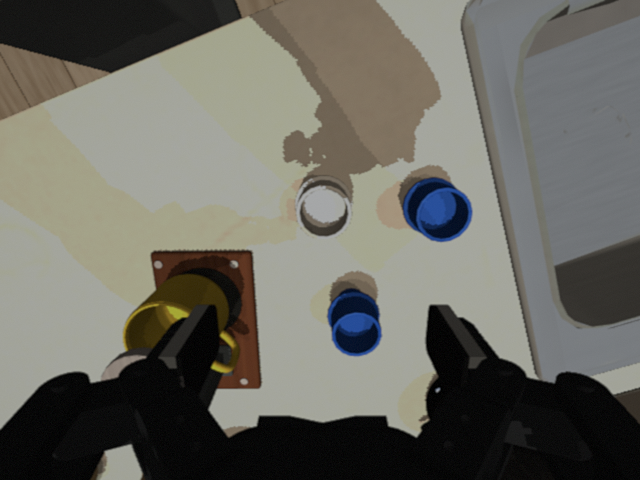

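View pics/s3.png

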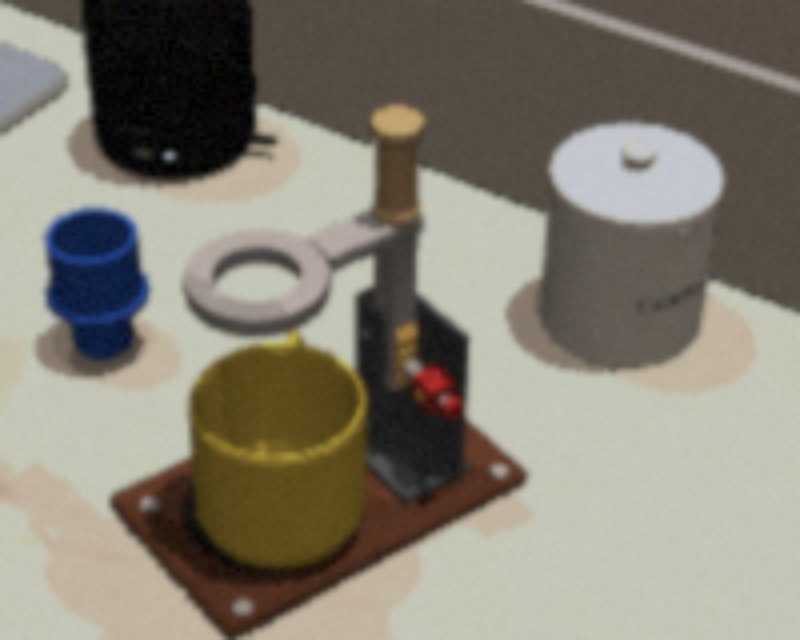

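The wrist view shows the white dripper at (325,206), with the nearest blue one at (436,208) clear of the open finger by about 24 mm. The scene crop shows the column held up, the ring at (257,280) and the cup undisturbed. Grasping the dripper.

```bash
python3 -m jog '[0.0025,0.0075,-0.2,0,0,0,1, 0.0025,0.0075,-0.4,0,0,0,1, 0.0025,0.0075,-0.6,0,0,0,1, 0.0025,0.0075,-0.75,0,0,0,1, 0.0025,0.0075,-0.85,0,0,0,1, 0.0025,0.0075,-0.92,0,0,0,1, 0.0025,0.0075,-0.97,0,0,0,1, 0.0025,0.0075,-0.97,0,0,0,1, 0.0025,0.0075,-0.97,0,0,0,1]' | sh f.sh
python3 -m jog '[0,0,0,0,0,0,0.6, 0,0,0,0,0,0,0.5, 0,0,0,0,0,0,0.4, 0,0,0,0,0,0,0.3, 0,0,0,0,0,0,0.2, 0,0,0,0,0,0,0, 0,0,0,0,0,0,-0.5, 0,0,0,0,0,0,-1, 0,0,0,0,0,0,-1, 0,0,0,0,0,0,-1]' 30
```

```text
tcp_pos: [0.4623, 0.2784, 0.0481] wrist_force: [-0.6, 0.4, 0.1] 
clock: 16.17
tcp_pos: [0.4709, 0.2799, 0.0589]
orientation: [0.01, 0.172, 0.985, 0.004]
wrist_force: [-2.1, -6.7, 54.7]
finger_gap: 0.0004
grip_force: 27.0
```

The grasp failed: the gap is 0 and 54 N is pressing up. Looking before moving.

```bash
python3 - <<'E'
from h import *
s,im,d=grab('scene'); a=cv2.resize(im[170:290,110:270],None,fx=4,fy=4)
s,im,W,T=wrist(); b=cv2.resize(im[:],(640,480))
save('s4.png',np.hstack([cv2.resize(a,(400,300)),cv2.resize(b,(400,300))]))
print(s['wrist_force'],s['ft_torque'],s['grip_force'])
E
```

```text
[-2.23250792 -5.14069766 51.95811781] [-1.04148776  0.51613537 -0.00663608] 26.69373782162438
```

View pics/s4.png

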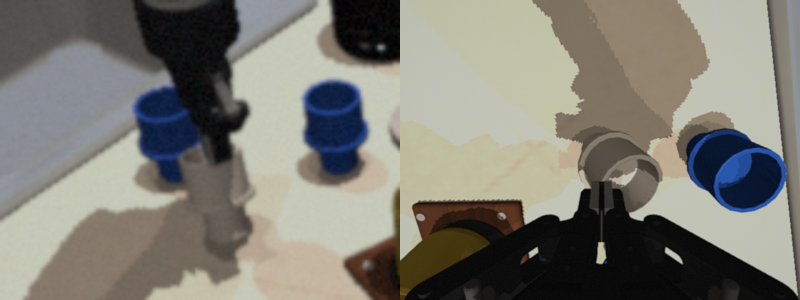

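The crop shows the fingers shut at the dripper's -y side (wrist half: fingertip (600,185), rim (635,182)). The dripper seems to be still standing, perhaps tilted. Relieving the load first: raise a few millimetres, then measure.

```bash
python3 -m jog '[0,0,0.01,0,0,0,-1, 0,0,0.02,0,0,0,-1, 0,0,0.03,0,0,0,-1, 0,0,0.03,0,0,0,-1]' | sh f.sh
python3 - <<'E'
from h import *
s,im,W,T=wrist(); 
print(T[:3,3],s['wrist_force'])
hsv=cv2.cvtColor(im,cv2.COLOR_RGB2HSV)
R=np.hypot(W[...,0]-.463,W[...,1]-.29)
for n,(A,I) in {'wrist':(W,im)}.items():
  for z0 in np.arange(.02,.12,.01):
    m=(R<.07)&(W[...,2]>z0)&(W[...,2]<z0+.01)&(im.min(2)>60)&(hsv[...,1]<70)
    if m.sum()>5: print(n,z0.round(2),m.sum(),W[m].min(0).round(3)[:2],W[m].max(0).round(3)[:2],W[m].mean(0).round(3)[:2])
for n in ('scene','top'):
  s,im,d=grab(n); W=cloud(d,eyes.calibration(n)); R=np.hypot(W[...,0]-.463,W[...,1]-.29);hsv=cv2.cvtColor(im,cv2.COLOR_RGB2HSV)
  for z0 in np.arange(.01,.12,.01):
    m=(R<.07)&(W[...,2]>z0)&(W[...,2]<z0+.01)&(im.min(2)>60)&(hsv[...,1]<70)
    if m.sum()>5: print(n,z0.round(2),m.sum(),W[m].min(0).round(3)[:2],W[m].max(0).round(3)[:2],W[m].mean(0).round(3)[:2])
E
```

```text
tcp_pos: [0.4661, 0.2798, 0.0595] wrist_force: [-2.3, -3.1, 27.5] 
[0.46608744 0.27979153 0.05946069] [-2.29061885 -3.09445935 27.48845901]
wrist 0.03 185 [0.441 0.302] [0.466 0.321] [0.453 0.314]
wrist 0.04 2858 [0.438 0.261] [0.494 0.317] [0.469 0.298]
wrist 0.05 1805 [0.442 0.262] [0.495 0.319] [0.467 0.29 ]
wrist 0.06 1480 [0.444 0.269] [0.497 0.322] [0.472 0.301]
wrist 0.07 2174 [0.446 0.277] [0.501 0.328] [0.472 0.307]
wrist 0.08 1050 [0.447 0.28 ] [0.499 0.318] [0.453 0.296]
wrist 0.09 36 [0.455 0.27 ] [0.464 0.295] [0.458 0.282]
wrist 0.1 10 [0.453 0.269] [0.458 0.29 ] [0.455 0.273]
wrist 0.11 8 [0.454 0.27 ] [0.455 0.27 ] [0.455 0.27 ]
scene 0.01 65 [0.445 0.264] [0.476 0.294] [0.456 0.273]
scene 0.02 74 [0.446 0.266] [0.479 0.299] [0.457 0.275]
scene 0.03 62 [0.447 0.268] [0.477 0.293] [0.458 0.277]
scene 0.04 39 [0.437 0.266] [0.499 0.318] [0.455 0.289]
scene 0.05 145 [0.438 0.262] [0.488 0.322] [0.457 0.277]
scene 0.06 135 [0.442 0.268] [0.492 0.325] [0.461 0.286]
scene 0.07 144 [0.445 0.272] [0.497 0.328] [0.463 0.292]
scene 0.08 111 [0.444 0.273] [0.499 0.321] [0.462 0.289]
scene 0.09 12 [0.45  0.278] [0.487 0.294] [0.459 0.284]
top 0.04 28 [0.439 0.26 ] [0.497 0.294] [0.474 0.275]
top 0.05 34 [0.439 0.259] [0.491 0.286] [0.465 0.271]
top 0.06 15 [0.446 0.265] [0.493 0.281] [0.479 0.271]
top 0.07 9 [0.475 0.269] [0.487 0.274] [0.48  0.271]
```

The dripper is tilted about 14° and the shut fingertips are inside its bowl (axis near (0.470,0.295), TCP (0.466,0.280)). Backing out slowly straight up so it rights itself.

```bash
python3 -m jog '[0,0,0.01,0,0,0,-1, 0,0,0.02,0,0,0,-1, 0,0,0.03,0,0,0,-1, 0,0,0.03,0,0,0,-1]' | sh f.sh
python3 -m jog '[0,0,0.01,0,0,0,-1, 0,0,0.02,0,0,0,-1, 0,0,0.03,0,0,0,-1, 0,0,0.03,0,0,0,-1]' | sh f.sh
python3 -m jog '[0,0,0.01,0,0,0,-1, 0,0,0.02,0,0,0,-1, 0,0,0.03,0,0,0,-1, 0,0,0.03,0,0,0,-1]' | sh f.sh
cat > look.py <<'E'
from h import *
s,im,W,T=wrist(); print(T[:3,3].round(4),s['wrist_force'].round(1),s['clock'])
hsv=cv2.cvtColor(im,cv2.COLOR_RGB2HSV); R=np.hypot(W[...,0]-.463,W[...,1]-.29)
for z0 in np.arange(.03,.14,.01):
    m=(R<.07)&(W[...,2]>z0)&(W[...,2]<z0+.01)&(im.min(2)>60)&(hsv[...,1]<70)
    if m.sum()>20: print(z0.round(2),m.sum(),((W[m].min(0)+W[m].max(0))/2).round(3)[:2],np.ptp(W[m],0).round(3)[:2])
E
python3 look.py
```

```text
tcp_pos: [0.462, 0.2788, 0.0604] wrist_force: [0.3, -0.8, -0.4] 
tcp_pos: [0.462, 0.2788, 0.0661] wrist_force: [-0.3, -0.0, 0.4] 
tcp_pos: [0.4622, 0.2789, 0.0724] wrist_force: [-0.1, 0.1, -0.9] 
[0.4622 0.2789 0.0724] [-0.1  0.1 -0.9] 17.75
0.03 97 [0.447 0.279] [0.028 0.06 ]
0.04 3774 [0.46  0.279] [0.054 0.06 ]
0.05 134 [0.457 0.281] [0.035 0.047]
0.06 164 [0.452 0.281] [0.026 0.047]
0.07 302 [0.46  0.277] [0.044 0.054]
0.08 1554 [0.462 0.277] [0.049 0.053]
0.1 40 [0.452 0.283] [0.005 0.012]
0.13 71 [0.462 0.282] [0.023 0.025]
0.14 173 [0.457 0.283] [0.034 0.061]
```

The dripper has settled upright again at (0.462,0.278). I'll rise, reopen, re-descend, then close in stages and watch each one.

```bash
python3 -m jog '[0,0,0.1,0,0,0,-1, 0,0,0.22,0,0,0,-1, 0,0,0.22,0,0,0,-0.5, 0,0,0.22,0,0,0,0.5, 0,0,0.22,0,0,0,1, 0,0,0.22,0,0,0,1, 0,0,0.22,0,0,0,1, 0,0,0.22,0,0,0,1, 0,0,0.22,0,0,0,1]' 20
python3 look.py
python3 -m jog '[0,0,-0.1,0,0,0,1, 0,0,-0.2,0,0,0,1, 0,0,-0.3,0,0,0,1, 0,0,-0.345,0,0,0,1, 0,0,-0.345,0,0,0,1]' | sh f.sh
python3 -m jog '[0,0,0,0,0,0,0.7, 0,0,0,0,0,0,0.6, 0,0,0,0,0,0,0.5, 0,0,0,0,0,0,0.5]'
python3 -m jog '[0,0,0,0,0,0,0.45, 0,0,0,0,0,0,0.4, 0,0,0,0,0,0,0.4]'
python3 -m jog '[0,0,0,0,0,0,0.35, 0,0,0,0,0,0,0.32, 0,0,0,0,0,0,0.32]'
```

```text
clock: 18.55
tcp_pos: [0.4615, 0.2785, 0.1153]
orientation: [-0.0, 0.172, 0.985, -0.0]
wrist_force: [-0.2, -0.3, 0.4]
finger_gap: 0.0835
grip_force: 0.0
[0.4615 0.2785 0.1153] [-0.2 -0.3  0.4] 18.55
0.03 122 [0.454 0.281] [0.042 0.058]
0.04 3126 [0.459 0.279] [0.054 0.061]
0.05 22 [0.456 0.283] [0.027 0.046]
0.07 221 [0.463 0.279] [0.053 0.053]
0.08 1296 [0.463 0.279] [0.053 0.053]
tcp_pos: [0.4599, 0.2778, 0.0446] wrist_force: [-1.0, 0.4, 0.1] 
clock: 19.35
tcp_pos: [0.4628, 0.2791, 0.0481]
orientation: [0.001, 0.172, 0.985, 0.001]
wrist_force: [0.7, -0.4, 0.3]
finger_gap: 0.0642
grip_force: 0.0
clock: 19.6
tcp_pos: [0.4621, 0.2788, 0.0473]
orientation: [0.0, 0.172, 0.985, 0.0]
wrist_force: [0.2, -0.6, -0.8]
finger_gap: 0.0596
grip_force: 0.0
clock: 19.85
tcp_pos: [0.4618, 0.2787, 0.0469]
orientation: [-0.0, 0.172, 0.985, 0.0]
wrist_force: [0.5, 0.1, -0.1]
finger_gap: 0.0563
grip_force: 0.0
```

```bash
python3 -m jog '[0,0,0,0,0,0,0.3, 0,0,0,0,0,0,0.3]' 20
python3 -m jog '[0,0,0,0,0,0,0.28, 0,0,0,0,0,0,0.28]'
python3 -m jog '[0,0,0,0,0,0,0.25, 0,0,0,0,0,0,0.25]'
python3 -m jog '[0,0,0,0,0,0,0.22, 0,0,0,0,0,0,0.22]'
```

```text
clock: 20.02
tcp_pos: [0.4618, 0.2787, 0.0469]
orientation: [-0.0, 0.172, 0.985, 0.0]
wrist_force: [0.6, -0.2, -0.5]
finger_gap: 0.0556
grip_force: 0.0
clock: 20.18
tcp_pos: [0.4619, 0.2787, 0.0469]
orientation: [-0.0, 0.172, 0.985, 0.0]
wrist_force: [-0.5, 1.1, -1.3]
finger_gap: 0.0549
grip_force: 0.0
clock: 20.35
tcp_pos: [0.4619, 0.2787, 0.047]
orientation: [0.0, 0.172, 0.985, 0.0]
wrist_force: [0.1, 0.6, 0.1]
finger_gap: 0.0535
grip_force: 1.4
clock: 20.52
tcp_pos: [0.4619, 0.2787, 0.0472]
orientation: [0.0, 0.172, 0.985, 0.0]
wrist_force: [-0.8, -0.0, 2.9]
finger_gap: 0.0523
grip_force: 9.0
```

Gripped at 9 N with a 52.3 mm gap. Holding at that opening rather than squeezing on, and checking it with a small lift.

```bash
python3 -m jog '[0,0,0,0,0,0,0.2, 0,0,0,0,0,0,0.2, 0,0,0,0,0,0,0.2, 0,0,0,0,0,0,0.2]'
python3 -m jog '[0,0,0.01,0,0,0,0.2, 0,0,0.02,0,0,0,0.2, 0,0,0.03,0,0,0,0.2, 0,0,0.05,0,0,0,0.2, 0,0,0.05,0,0,0,0.2]'
python3 look.py
```

```text
clock: 20.85
tcp_pos: [0.4621, 0.2787, 0.0473]
orientation: [0.0, 0.172, 0.985, 0.0]
wrist_force: [-0.1, -1.1, 5.7]
finger_gap: 0.0515
grip_force: 16.5
clock: 21.27
tcp_pos: [0.4622, 0.2789, 0.0574]
orientation: [0.0, 0.172, 0.985, 0.0]
wrist_force: [0.5, -0.2, -1.3]
finger_gap: 0.0515
grip_force: 15.6
[0.4622 0.2789 0.0574] [ 0.5 -0.2 -1.3] 21.2667
0.04 263 [0.454 0.28 ] [0.043 0.061]
0.05 4915 [0.46 0.28] [0.054 0.06 ]
0.06 74 [0.456 0.297] [0.034 0.018]
0.07 109 [0.453 0.283] [0.03  0.047]
0.08 514 [0.464 0.279] [0.053 0.054]
0.09 2527 [0.463 0.282] [0.053 0.073]
0.1 61 [0.461 0.282] [0.04  0.074]
0.11 54 [0.462 0.282] [0.039 0.074]
0.12 149 [0.454 0.282] [0.03  0.074]
0.13 117 [0.463 0.288] [0.054 0.1  ]
0.14 107 [0.48  0.327] [0.021 0.026]
```

The dripper is lifted and level, weighing about 1.4 N. Refining the ring centre before carrying it over.

```bash
cat > ring.py <<'E'
from h import *
e=np.array([.942,-.335]); f=np.array([.335,.942])
for n in ('top','scene'):
    s,im,d=grab(n); W=cloud(d,eyes.calibration(n)).reshape(-1,3)
    W=W[(np.abs(W[:,2]-.1735)<.006)]; p=W[:,:2]-[.536,.094]; a,b=p@e,p@f
    k=(np.hypot(a,b)<.05)&~((a>.02)&(np.abs(b)<.013)); a,b,w=a[k],b[k],W[k]
    print(n,k.sum(),'b range',b.min().round(4),b.max().round(4),'a min',a.min().round(4),'z',np.median(w[:,2]).round(4))
    th=np.arctan2(b,a); r=np.hypot(a,b); o=[];i=[]
    for t in np.arange(-np.pi,np.pi,.3):
        m=(th>=t)&(th<t+.3)
        if m.sum()>6: j=np.where(m)[0]; o.append(j[r[j].argsort()[-2]]); i.append(j[r[j].argsort()[1]])
    for nm,j in (('outer',o),('inner',i)):
        x,y,R=circ(a[j],b[j]); c=np.array([.536,.094])+x*e+y*f; print('  ',nm,c.round(4),R.round(4),len(j))
E
python3 ring.py
```

```text
top 457 b range -0.0376 0.0337 a min -0.0367 z 0.1728
   outer [0.5339 0.0927] 0.0351 18
   inner [0.5339 0.0925] 0.0223 18
scene 493 b range -0.0347 0.0388 a min -0.0387 z 0.1736
   outer [0.5334 0.0961] 0.0353 18
   inner [0.5333 0.0961] 0.022 18
```

Both cameras agree on the ring after removing their known biases: centre (0.5346,0.0947), top 0.1735. Carrying the dripper over.

```bash
python3 -m jog '[0,0,0.05,0,0,0,0.2, 0,0,0.15,0,0,0,0.2, 0,0,0.28,0,0,0,0.2, 0,0,0.42,0,0,0,0.2, 0,0,0.56,0,0,0,0.2, 0,0,0.7,0,0,0,0.2, 0,0,0.84,0,0,0,0.2, 0,0,0.94,0,0,0,0.2, 0,0,1,0,0,0,0.2, 0,0,1,0,0,0,0.2, 0,0,1,0,0,0,0.2]' 
python3 -m jog '[0.02,-0.04,0,0,0,0,0.2, 0.05,-0.12,0,0,0,0,0.2, 0.09,-0.23,0,0,0,0,0.2, 0.13,-0.34,0,0,0,0,0.2, 0.18,-0.46,0,0,0,0,0.2, 0.22,-0.57,0,0,0,0,0.2, 0.27,-0.69,0,0,0,0,0.2, 0.31,-0.8,0,0,0,0,0.2, 0.34,-0.88,0,0,0,0,0.2, 0.36,-0.92,0,0,0,0,0.2, 0.36,-0.92,0,0,0,0,0.2, 0.36,-0.92,0,0,0,0,0.2]'
python3 - <<'E'
from h import *
s,im,d=grab('scene'); print(s['tcp_pos'])
W=cloud(d,eyes.calibration('scene')); hsv=cv2.cvtColor(im,cv2.COLOR_RGB2HSV)
R=np.hypot(W[...,0]-.534,W[...,1]-.095)
for z0 in np.arange(.19,.31,.01):
    m=(R<.045)&(W[...,2]>z0)&(W[...,2]<z0+.01)&(im.min(2)>50)&(hsv[...,1]<70)
    if m.sum()>5: print(z0.round(2),m.sum(),((W[m].min(0)+W[m].max(0))/2).round(3)[:2],np.ptp(W[m],0).round(3)[:2])
save('s5.png',cv2.resize(im[130:290,220:380],None,fx=3.5,fy=3.5))
E
```

```text
clock: 22.33
tcp_pos: [0.4622, 0.2788, 0.2577]
orientation: [0.001, 0.172, 0.985, 0.001]
wrist_force: [0.1, 0.4, -1.5]
finger_gap: 0.0516
grip_force: 15.7
clock: 23.33
tcp_pos: [0.5334, 0.0945, 0.256]
orientation: [-0.001, 0.172, 0.985, 0.0]
wrist_force: [-0.1, -1.2, -2.1]
finger_gap: 0.0516
grip_force: 15.7
[0.53338061 0.09450835 0.25595615]
0.21 71 [0.529 0.092] [0.031 0.03 ]
0.22 84 [0.531 0.091] [0.034 0.029]
0.23 65 [0.526 0.091] [0.023 0.029]
0.24 31 [0.526 0.089] [0.046 0.047]
0.25 212 [0.53  0.094] [0.057 0.057]
0.26 154 [0.53  0.094] [0.048 0.051]
0.27 205 [0.531 0.094] [0.05  0.052]
0.28 178 [0.53  0.095] [0.049 0.052]
0.29 98 [0.531 0.093] [0.049 0.058]
0.3 16 [0.512 0.071] [0.005 0.007]
```

View pics/s5.png

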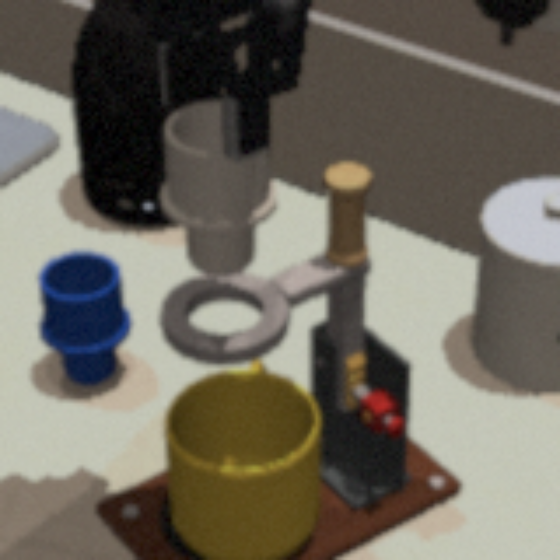

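The dripper hangs upright over the ring: spout foot near (220,265), ring hole at (222,318), cup beneath. Descending with force checks.

```bash
python3 -m jog '[0.003,0.003,-0.05,0,0,0,0.2, 0.003,0.003,-0.12,0,0,0,0.2, 0.003,0.003,-0.17,0,0,0,0.2, 0.003,0.003,-0.17,0,0,0,0.2, 0.003,0.003,-0.17,0,0,0,0.2]' | sh f.sh
python3 -m jog '[0,0,-0.02,0,0,0,0.2, 0,0,-0.02,0,0,0,0.2, 0,0,-0.02,0,0,0,0.2]' | sh f.sh
python3 -m jog '[0,0,-0.02,0,0,0,0.2, 0,0,-0.02,0,0,0,0.2, 0,0,-0.02,0,0,0,0.2]' | sh f.sh
python3 -m jog '[0,0,-0.02,0,0,0,0.2, 0,0,-0.02,0,0,0,0.2, 0,0,-0.02,0,0,0,0.2]' | sh f.sh
```

```text
tcp_pos: [0.5335, 0.096, 0.222] wrist_force: [0.3, 0.2, -1.8] 
tcp_pos: [0.5346, 0.0954, 0.2193] wrist_force: [-0.1, 0.7, -1.6] 
tcp_pos: [0.5344, 0.0952, 0.2148] wrist_force: [0.1, 0.3, -1.5] 
tcp_pos: [0.5343, 0.0952, 0.2106] wrist_force: [-0.4, 0.8, -1.3]
```

```bash
python3 -m jog '[0,0,-0.02,0,0,0,0.2, 0,0,-0.04,0,0,0,0.2, 0,0,-0.05,0,0,0,0.2, 0,0,-0.05,0,0,0,0.2]' | sh f.sh
python3 -m jog '[0,0,-0.02,0,0,0,0.2, 0,0,-0.04,0,0,0,0.2, 0,0,-0.05,0,0,0,0.2, 0,0,-0.05,0,0,0,0.2]' | sh f.sh
python3 -m jog '[0,0,-0.01,0,0,0,0.2, 0,0,-0.01,0,0,0,0.2]' | sh f.sh
python3 -m jog '[0,0,-0.005,0,0,0,0.2, 0,0,-0.005,0,0,0,0.2]' | sh f.sh
python3 -m jog '[0,0,-0.005,0,0,0,0.2, 0,0,-0.005,0,0,0,0.2]' | sh f.sh
python3 -m jog '[0,0,-0.005,0,0,0,0.2, 0,0,-0.005,0,0,0,0.2]' | sh f.sh
```

```text
tcp_pos: [0.534, 0.0953, 0.2001] wrist_force: [-1.3, 0.0, -1.9] 
tcp_pos: [0.5341, 0.0953, 0.1902] wrist_force: [-0.2, 0.2, -1.7] 
tcp_pos: [0.5344, 0.0953, 0.1886] wrist_force: [0.1, -0.4, -2.7] 
tcp_pos: [0.5345, 0.0953, 0.1879] wrist_force: [-0.0, 0.6, -1.7] 
tcp_pos: [0.5345, 0.0953, 0.1868] wrist_force: [0.5, -0.0, -2.2] 
tcp_pos: [0.5344, 0.0953, 0.1858] wrist_force: [0.1, 0.3, -1.7]
```

```bash
python3 -m jog '[0,0,-0.005,0,0,0,0.2, 0,0,-0.005,0,0,0,0.2]' | sh f.sh
python3 -m jog '[0,0,-0.0025,0,0,0,0.2, 0,0,-0.0025,0,0,0,0.2]' | sh f.sh
python3 -m jog '[0,0,-0.0025,0,0,0,0.2, 0,0,-0.0025,0,0,0,0.2]' | sh f.sh
python3 -m jog '[0,0,-0.0025,0,0,0,0.2, 0,0,-0.0025,0,0,0,0.2]' | sh f.sh
python3 -m jog '[0,0,-0.0025,0,0,0,0.2, 0,0,-0.0025,0,0,0,0.2]' | sh f.sh
```

```text
tcp_pos: [0.5344, 0.0953, 0.1847] wrist_force: [-0.5, -0.3, -2.0] 
tcp_pos: [0.5344, 0.0953, 0.1843] wrist_force: [-0.1, 1.1, -1.9] 
tcp_pos: [0.5344, 0.0953, 0.1839] wrist_force: [-0.2, -0.4, -1.5] 
tcp_pos: [0.5345, 0.0953, 0.1833] wrist_force: [-0.7, 0.3, -1.0] 
tcp_pos: [0.5345, 0.0953, 0.1828] wrist_force: [0.6, 0.5, -1.0]
```

```bash
python3 -m jog '[0,0,-0.0025,0,0,0,0.2, 0,0,-0.0025,0,0,0,0.2]' | sh f.sh
python3 -m jog '[0,0,-0.0025,0,0,0,0.2, 0,0,-0.0025,0,0,0,0.2]' | sh f.sh
python3 -m jog '[0,0,-0.0025,0,0,0,0.2, 0,0,-0.0025,0,0,0,0.2]' | sh f.sh
```

```text
tcp_pos: [0.5345, 0.0953, 0.1826] wrist_force: [-0.5, 0.1, -1.3] 
tcp_pos: [0.5345, 0.0953, 0.1824] wrist_force: [-1.2, -0.2, 2.1] 
tcp_pos: [0.5346, 0.0953, 0.1822] wrist_force: [-2.3, 0.1, 6.0]
```

Contact on the flange at 0.1825, as predicted. Opening in small steps, then rising straight up.

```bash
python3 -m jog '[0,0,0.002,0,0,0,0.22, 0,0,0.002,0,0,0,0.25, 0,0,0.002,0,0,0,0.28, 0,0,0.002,0,0,0,0.32, 0,0,0.002,0,0,0,0.4, 0,0,0.002,0,0,0,0.55, 0,0,0.002,0,0,0,0.75, 0,0,0.002,0,0,0,0.9, 0,0,0.002,0,0,0,0.9, 0,0,0.002,0,0,0,0.9, 0,0,0.002,0,0,0,0.9]'
python3 -m jog '[0,0,0.05,0,0,0,0.9, 0,0,0.15,0,0,0,0.9, 0,0,0.3,0,0,0,0.9, 0,0,0.5,0,0,0,0.9, 0,0,0.65,0,0,0,0.9, 0,0,0.7,0,0,0,0.9, 0,0,0.7,0,0,0,0.9]'
python3 -m jog '[-0.3,0.7,0,0,0,0,0.9, -0.3,0.7,0,0,0,0,0.9, -0.3,0.7,0,0,0,0,0.9, -0.3,0.7,0,0,0,0,0.9, -0.3,0.7,0,0,0,0,0.9, -0.3,0.7,0,0,0,0,0.9]' | sh f.sh
python3 - <<'E'
from h import *
for n in ('scene','top'):
    s,im,d=grab(n); W=cloud(d,eyes.calibration(n)); hsv=cv2.cvtColor(im,cv2.COLOR_RGB2HSV)
    R=np.hypot(W[...,0]-.534,W[...,1]-.095)
    for a,b in ((.150,.168),(.176,.183),(.185,.2),(.2,.21),(.212,.225)):
        m=(R<.05)&(W[...,2]>a)&(W[...,2]<b)&(im.min(2)>50)&(hsv[...,1]<70)
        if m.sum()>5: print(n,a,m.sum(),((W[m].min(0)+W[m].max(0))/2).round(4),np.ptp(W[m],0).round(3)[:2])
    m=(R<.03)&(W[...,2]>.2); print('rim z pct',np.percentile(W[m][:,2],[50,90,98]).round(4))
    if n=='scene': save('s6.png',cv2.resize(im[150:310,140:380],(780,520)))
print(s['clock'])
E
```

```text
clock: 28.13
tcp_pos: [0.5345, 0.0953, 0.1818]
orientation: [-0.0, 0.172, 0.985, 0.0]
wrist_force: [-0.5, -1.1, 0.1]
finger_gap: 0.0809
grip_force: 0.0
clock: 28.72
tcp_pos: [0.5361, 0.0953, 0.3263]
orientation: [0.004, 0.172, 0.985, 0.001]
wrist_force: [-0.6, -0.4, -0.1]
finger_gap: 0.0813
grip_force: 0.0
tcp_pos: [0.4733, 0.2365, 0.3209] wrist_force: [-0.4, -0.2, -0.4] 
scene 0.15 77 [0.5381 0.0892 0.1648] [0.079 0.057]
scene 0.176 158 [0.5292 0.096  0.1794] [0.058 0.061]
scene 0.185 270 [0.5328 0.0956 0.1925] [0.053 0.052]
scene 0.2 205 [0.5335 0.0952 0.205 ] [0.052 0.052]
scene 0.212 238 [0.5335 0.0952 0.217 ] [0.055 0.053]
rim z pct [0.2116 0.2189 0.22  ]
top 0.15 6 [0.533  0.0779 0.166 ] [0.067 0.033]
top 0.176 176 [0.5405 0.0929 0.1795] [0.076 0.06 ]
top 0.185 114 [0.5329 0.0912 0.1922] [0.05  0.048]
top 0.2 29 [0.5328 0.0904 0.2053] [0.05  0.047]
top 0.212 155 [0.5351 0.0928 0.2173] [0.052 0.053]
rim z pct [0.2169 0.2193 0.2205]
29.2667
```

View pics/s6.png

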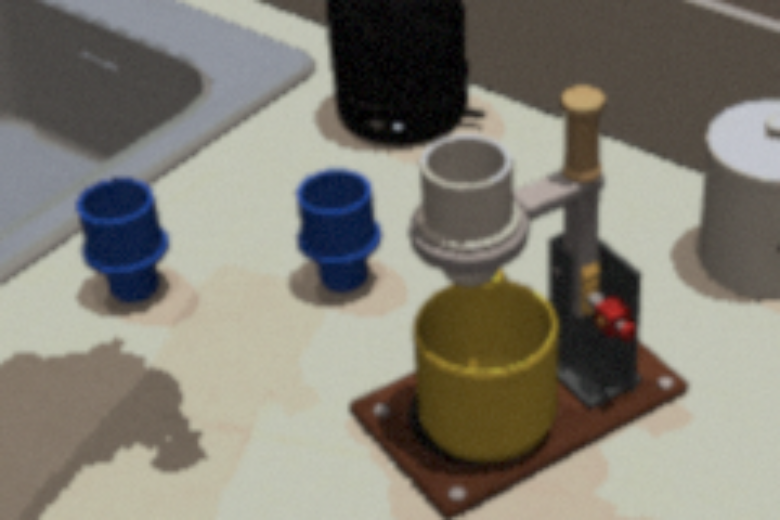

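The dripper sits upright and flush in the ring at (468,220). Its rim is at 0.219, against 0.2185 expected. The column is on the catch, the cup is under the ring, and the blue look-alikes are where they were. Handing in.

```bash
python3 -c "
from workcell import env
print(env.hand_in())"
```

```text
the job is handed in; nothing more can be done
None
```

The column is resting on its third tooth and the white dripper sits upright in the ring over the cup; I handed in at about 29 s. The first dripper grasp failed: the fingers shut inside the bowl, pressed down with up to about 55 N at the wrist and tilted it roughly 14°, but it settled back upright, and the second, lighter grasp held.

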